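# Hook the formed bracket out of the die

## Task

Pull the C-shaped lifting hook out of the tool holder, run its prong under the arch of the formed bracket lying in the open die, and use the hook to lift the bracket out and set it gently on its feet in the free half of the parts tray, squared up with the tray, never touching the bracket with the gripper or arm itself, nor tipping it over. Then slide the hook free and stand it back in its empty tube of the holder. Leave the other tools, the finished bracket and everything else on the bench where they are.

Things in the scene. Friction and masses are not known exactly. Their poses are not given: they have to be found in the camera images.
- hook: Dark steel C-shaped lifting hook upright in one of the holder's tubes (which varies). Origin: centre of the foot's underside; z up, x along the prong, starting along the holder's +x. Foot (prong) 64 (x) x 16 (y) x 8 mm; upright bar 10 x 12 mm at x = -32 to -22; lip on the last 5 mm of the tip, its top 14 mm above the origin. 160 mm tall, about 0.22 kg.
- hook_handle (a point): Middle of the hook's handle, 151 mm above its origin: a flat-sided level bar on top, 64 (x) x 14 (y) x 18 mm tall, carried by the upright at its -x end; pinch it across y from above. Seen from above, the three tools' tops differ: hook a flat-sided bar, tamper a round bar, scraper a short wooden block.
- bracket: Formed steel hat-section bracket, feet down in the die: top plate 60 (y) x 40 (x) mm, two legs, two feet turned outwards along y. 108 (y) x 40 (x) x 50 mm high, sheet 4 mm. The arch is open right through along x: 52 mm wide (y), 46 mm from the feet's underside to the top plate's underside. Origin: centre of the underside; z up. About 0.25 kg.
- die: Lower die, origin at the centre of its underside. Shoe 130 (x) x 200 (y) x 14 mm; block on it, top at 34 mm, with a cavity 46 (x) x 114 (y) mm, floor at 22 mm, in the middle; the bracket lies in it, axes alike. A gauge plate (x = 41 to 47, 76 mm high) bars the far side: hook in from -x, the robot's side. Pillars 22 mm thick, 110 mm high at x = 48, y = +/-84.
- tray: Grey parts tray with a low rim, 100 (x) x 256 (y) x 14 mm, wall and floor 3 mm, origin at the centre of its underside. A finished bracket stands in its +y half; the -y half is free.
- free_space (a point): Centre of the free half of the tray, on its inner floor (tray x = 0, y = -64 mm, 3 mm up).
- holder: Tool holder: three upright rectangular steel tubes on a base plate 110 (x) x 190 (y) x 6 mm; origin at the centre of its underside. Tubes centred at y = -60, 0 and +60 mm, each 76 (x) x 28 (y) mm inside, tube floor 6 mm and rim 96 mm above the origin.
- finished: Finished bracket, the same shape as the part, standing in the tray's +y half. Leave it. Origin as for the part.
- scraper: Scraper with a flat 60 mm blade (x) and a wooden handle, 154 mm tall, upright in another tube; handle 24 x 18 mm. Origin: centre of its underside. Leave it.
- tamper: T-handled tamper, 152 mm tall, upright in another tube, with a round handle bar 64 mm long (x), 14 mm thick. Origin: centre of its underside. Leave it.
- oil_jar: Jar, 56 mm diameter, 115 mm high, standing near the robot. Origin: centre of its underside.
- hammer: Hammer lying at the far side of the bench.
- wrench: Wrench lying at the far side of the bench.
- bearing: Steel ring, 64 mm outside diameter, 18 mm high, lying on the bench. Origin: centre of its underside.
- slug: Brass slug, 48 mm diameter, 40 mm high, standing on the bench. Origin: centre of its underside.
Not all that is in view belongs to the job. What is shaped like the die but purple is not meant. What is shaped like the hook but yellow is not meant.

How it is judged:
On the way, in this order (a step that is already met when the one before it is completed fails the run):
1. the hook is pulled right out of its tube, foot above the rim (z of hook in the frame of holder above 0.096 m), for 0.1 s.
2. the bracket hangs on the hook, lifted more than 25 mm out of the cavity (z of bracket in the frame of die above 0.047 m and contact force between hook and bracket above 0.5 N), for 0.2 s.
3. the bracket stands on its feet in the free half of the tray and the hook is off it (z of bracket in the frame of tray between -0.005 and 0.008 m and angle between bracket's own z axis and vertical below 0.1 rad and y of bracket in the frame of tray between -0.1 and -0.02 m and x of bracket in the frame of tray between -0.04 and 0.04 m and angle between the x axis of bracket and the x axis of tray, either way round below 0.3 rad and linear speed of bracket below 0.03 m/s and contact force between hook and bracket below 0.1 N and contact force between bracket and tray above 0.5 N), for 0.3 s.
At the end, for the whole second after the job is handed in: The bracket rests on its feet on the tray floor (tilt under 0.1 rad) in the -y half (tray y -100 to -20 mm, x within 40), turned under 0.3 rad from the tray, hook off it; the hook stands at rest in its tube, foot within 10 mm of the tube floor, tilt under 0.15 rad, either way round (z of bracket in the frame of tray between -0.005 and 0.008 m and angle between bracket's own z axis and vertical below 0.1 rad and y of bracket in the frame of tray between -0.1 and -0.02 m and x of bracket in the frame of tray between -0.04 and 0.04 m and angle between the x axis of bracket and the x axis of tray, either way round below 0.3 rad and linear speed of each of bracket, hook below 0.03 m/s and z of hook in the frame of holder below 0.016 m and angle between hook's own z axis and vertical below 0.15 rad and y of hook in the frame of holder between -0.08 and 0.08 m and x of hook in the frame of holder between -0.03 and 0.03 m and contact force between hook and bracket below 0.1 N); the robot touches nothing.
It fails at once if gripper or arm touches the bracket (contact force between any of the fingers, the arm and bracket above 1 N).
It fails at once if the bracket is tipped more than 0.8 rad (angle between bracket's own z axis and vertical above 0.8 rad).
It fails at once if the bracket is dropped or flung (faster than 1 m/s) or banged down on the tray (over 40 N) (linear speed of bracket above 1 m/s or contact force between bracket and tray above 40 N).
It fails at once if another thing on the bench is moved more than 25 mm (distance of any of finished, scraper, tamper, oil_jar, hammer, wrench, bearing, slug from where it was at the start of the episode above 0.025 m).
It fails at once if another tool or the finished bracket is tipped over (angle between any of finished, scraper, tamper, oil_jar's own z axis and vertical above 0.4 rad).
It also fails if it takes over 72 s, if anything falls off the work surface, if the arm or the gripper's body presses on something with over 40 N, if the wrist force passes 120 N, or if a joint passes its speed limit or range.

## Robot

A 6-joint arm with a two-finger parallel gripper is mounted at the origin on the work surface. World frame = base frame: x ahead of the robot, y to its left, z up, the work surface at z = 0. Lengths are in m, angles in rad, forces in N, time in s.
With the tool pointing down it reaches from about 0.25 to 0.775 m from the base axis. Payload 4 kg.
Tool frame: the origin (TCP) lies between the finger pads; the fingertips stand 14 mm ahead of it and the grasp point (between the pads) lies 5 mm behind it (tip_reach is the distance from the TCP to the fingertips, in m); z points along the fingers, y is the line along which they close (so a half turn about z gives the same grasp; the last joint's range is limited). The gripper opens to 94 mm and grips with 3 to 60 N. Pads are 16 mm wide; open, the fingers measure 119 mm over their backs; the gripper's body (75 mm by 177 mm) begins 78 mm behind the grasp point.
Start: joints at [-1.354, 0.087, 1.371, -0, 1.684, -0.103], TCP at [0.173, -0.522, 0.22] pointing down, gripper open.
Joint ranges: [-3.1, 3.1], [-0.76, 2.03], [0.27, 2.55], [-1.08, 4.22], [0.17, 2.65], [-2.57, 2.57]. Speed limits (rad/s): [2.79, 2.79, 3.14, 3.14, 3.14, 3.14].

## Interface

Orientations are given as [roll, pitch, yaw] about the fixed x, y, z axes, in that order (R = Rz(yaw) Ry(pitch) Rx(roll)).
In Python, from bench import * gives the robot as it stands. The module is installed in compiled form; this text tells all that it offers.
- The arm moves only by the tool servo_tool, never from a script. Its argument "targets" is a list of rows, each a list of 4 numbers: the shift along the tool's x, y, z in cm, then the turn about the tool's z in degrees. A call has 1 to 8 rows; each row is the pose to reach, as a shift and turn from the pose commanded when the call began, along the tool's axes at that moment; what a row does not reach only later rows make up. A row lasts 1/8 s, in which the tool goes at most 62.5 mm and 10.7 degrees, less where a joint would pass 70% of its speed; a pose out of reach is approached as far as the arm can. A call with a gripper value outside its range is refused whole. "claw" is the closure in counts, from 0 (fully open) to 255 (shut), set as the call begins (left out, the last holds). The fingers move at their own pace and stop on an object; the grip force is fixed at half the most. Time passes only in rows, so rows that repeat a pose let the fingers close. It gives the time, the measured TCP pose, the force, the opening and the grip force at its end, in the units of the state.
- get_obs(): the state, without advancing time (a new reading comes with each control period).
- snapshot(name): name is "scene" or "top" or "wrist"; returns the picture (480x640x3 uint8, blue, green, red); there is no depth.
- camera_model(name): a dict with "camera_matrix" (3x3 intrinsics, pixels), "camera_from_world" (4x4, takes a point from world to camera coordinates). Camera axes: x right, y up, looking along -z (the intrinsics and any distortion apply to the point x, -y, -z); pixel columns grow to the right and rows downward; lengths in m; the calibration is good to about 2 mm. A picture is of the moment at which its call begins: read the wrist's pose just before it. camera_model takes no time and is no camera call; for the wrist camera it gives the pose at the moment of the call.
- close_job(): hands the job in; it is judged then, once.
The state is a dict: "time": time; "joint_positions": joint angles; "qvel": joint speeds; "joint_torque": joint torques, N m; "tool_pos": TCP position; "ee_rot": TCP orientation; "wrist_force": force on the tool from outside, world axes, zero at the start; "wrist_torque": the same for the moment, N m; "width": finger opening in m; "finger_force": force on a finger pad.
Only numpy, scipy, OpenCV 4.12 (cv2) and the standard library are available. Lean on these libraries where they do the work, as an engineer would, in place of code of your own. Each camera call takes 0.05 s, during which the arm holds its last target. There are 200 camera calls.

## Working session

There is one attempt and no reset: what is moved stays moved. The work goes in short steps, Python scripts to look and compute and a tool call to move; the robot and the scene stay as the last step left them, time stands still between calls to the robot, and variables do not carry over. Pictures are saved under pics/ and viewed, at most 12 in all, crops included, and the job is handed in when it is done.

Besides the shell and the picture viewer there is one more tool, called after ">>>" by a JSON object that holds its "method" and its "body". servo_tool: Moves the arm, as the interface text tells. Its arguments: {"type":"object","properties":{"targets":{"type":"array"},"claw":{"type":"number"}},"required":["targets"]}

```bash
mkdir -p pics; cat > h.py <<'E'
from bench import *
import numpy as np, cv2
from scipy.spatial.transform import Rotation as Ro
def ray(m,u,v):
    K=np.array(m["camera_matrix"]);T=np.array(m["camera_from_world"])
    d=np.linalg.inv(K)@[u,v,1];d=np.array([d[0],-d[1],-d[2]])
    R=T[:3,:3];return -R.T@T[:3,3],R.T@d
def onz(m,u,v,z):
    c,d=ray(m,u,v);return c+d*(z-c[2])/d[2]
def pix(m,p):
    K=np.array(m["camera_matrix"]);T=np.array(m["camera_from_world"])
    c=T[:3,:3]@np.array(p)+T[:3,3];q=K@[c[0],-c[1],-c[2]];return q[:2]/q[2]
E
python3 - <<'E'
from h import *
o=get_obs();print(o)
for n in("scene","top"):
    m=camera_model(n);print(m);cv2.imwrite(f"pics/{n}0.png",snapshot(n))
E
```

```text
{'time': 0.0, 'joint_positions': array([-1.35409103e+00,  8.79579642e-02,  1.37221668e+00, -6.19722897e-06,
        1.68358880e+00, -1.03118432e-01]), 'qvel': array([ 8.92043359e-04, -1.82809514e-03, -2.83163835e-04,  4.43975481e-05,
       -1.02079739e-03,  4.06455154e-04]), 'joint_torque': array([ 7.64073611e-04, -3.40188074e+01, -3.02423930e+01,  7.19343871e-02,
        3.30466940e-02, -1.76479839e-04]), 'tool_pos': array([ 0.17279464, -0.52162039,  0.21832158]), 'ee_rot': array([-3.13943276e+00, -2.17324824e-04,  3.19822803e-01]), 'wrist_force': array([-0.21539794, -0.29233234, -0.61261898]), 'wrist_torque': array([-0.05081425, -0.03474452,  0.05225472]), 'finger_force': 0.0, 'width': 0.09394719049014591}
{'camera_matrix': array([[604.3002151 ,   0.        , 323.36292887],
       [  0.        , 604.3002151 , 246.95761035],
       [  0.        ,   0.        ,   1.        ]]), 'camera_from_world': array([[-0.61950999,  0.78488665,  0.01266165,  0.34904239],
       [-0.522716  , -0.42450529,  0.73929916,  0.13856301],
       [ 0.58564098,  0.45138477,  0.67325807, -1.84991092],
       [ 0.        ,  0.        ,  0.        ,  1.        ]])}
{'camera_matrix': array([[436.9529233 ,   0.        , 317.31394689],
       [  0.        , 436.9529233 , 238.67996931],
       [  0.        ,   0.        ,   1.        ]]), 'camera_from_world': array([[ 0.01283356, -0.99981279,  0.01448031, -0.06549885],
       [ 0.98505143,  0.01512929,  0.17159484, -0.47546203],
       [-0.17178179,  0.01206167,  0.98506118, -1.00094638],
       [ 0.        ,  0.        ,  0.        ,  1.        ]])}
```

View pics/top0.png

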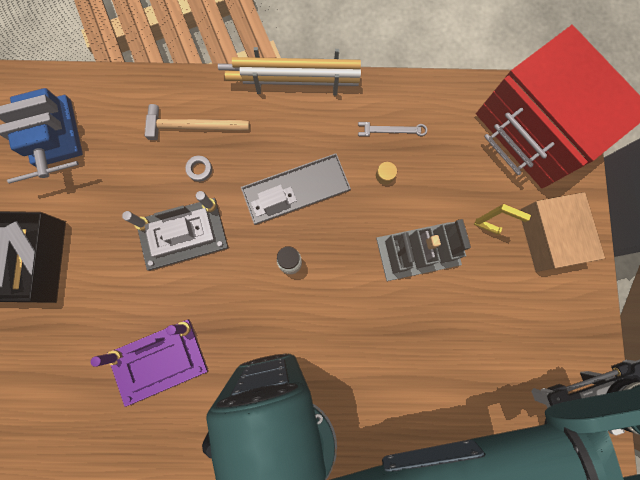

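View pics/scene0.png

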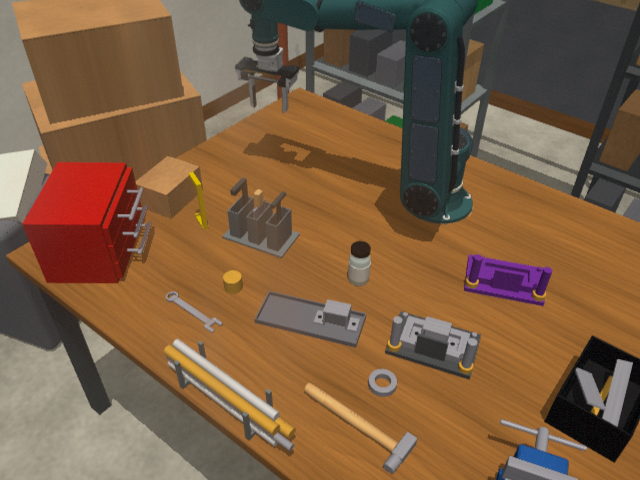

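The top view shows the holder around (425,250), the die around (183,237), the tray around (296,190), and the jar at (289,260). The next step is to enlarge these areas.

```bash
python3 - <<'E'
import cv2,numpy as np
t=cv2.imread("pics/top0.png");s=cv2.imread("pics/scene0.png")
def c(i,x,y,w,h):return cv2.resize(i[y:y+h,x:x+w],(400,300),interpolation=cv2.INTER_CUBIC)
cv2.imwrite("pics/c1.png",np.vstack([np.hstack([c(t,370,210,108,81),c(s,210,170,108,81)]),np.hstack([c(t,130,185,108,81),c(t,236,145,120,90)])]))
E
```

```text
(no output)
```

View pics/c1.png

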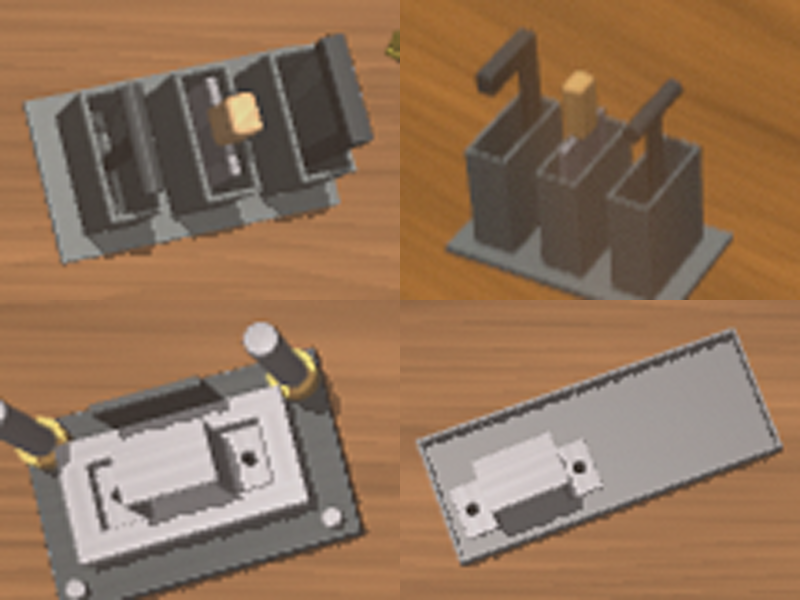

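The crops show the hook in the right-hand (-y) tube: a flat bar at about (463,235) in the top view, with its upright at the -x end. The bracket opens toward the robot, and the free half of the tray is on the right.

```bash
python3 - <<'E'
from h import *
m=camera_model("top")
def P(l,x0,y0,k,z):
    return np.array([onz(m,x0+(u+.5)*k-.5,y0+(v+.5)*k-.5,z) for u,v in l])
def fr(n,q):
    print(n,np.round(q,4).tolist(),"centre",q.mean(0).round(4),"edges",np.linalg.norm(np.diff(q,axis=0),axis=1).round(4), "ang",[round(float(np.degrees(np.arctan2(*(q[i+1]-q[i])[[1,0]]))),1) for i in range(len(q)-1)])
fr("holder base left",P([(27,102),(62,263)],370,210,.27,.006))
# tube rims z=.096: mid tube corners, left tube corners
fr("hookbar",P([(318,42),(345,37),(371,135),(345,148)],370,210,.27,.166))
fr("dieblocktop",P([(62,143),(282,88),(310,202),(84,262)],130,185,.27,.034))
fr("bracktop",P([(110,164),(205,116),(222,183),(122,204)],130,185,.27,.072))
fr("die shoe R",P([(316,48),(365,232)],130,185,.27,.014))
fr("tray",P([(18,140),(333,32),(380,150),(65,263)],236,145,.3,.014))
m2=camera_model("scene")
for z in(.166,):
  print("scene bar ends",[onz(m2,210+(u-400)*.27,170+v*.27,z).round(4) for u,v in((527,34),(488,75))])
  print(pix(m2,[0.5,-.3,0]))
m=camera_model("wrist");print(m)
E
```

```text
holder base left [[0.4886, -0.2067, 0.006], [0.3815, -0.2286, 0.006]] centre [ 0.435  -0.2177  0.006 ] edges [0.1093] ang [-168.4]
hookbar [[0.4973, -0.35, 0.166], [0.5005, -0.3656, 0.166], [0.4438, -0.3779, 0.166], [0.4361, -0.3628, 0.166]] centre [ 0.4694 -0.3641  0.166 ] edges [0.016 0.058 0.017] ang [-78.5, -167.8, 116.9]
dieblocktop [[0.509, 0.3526, 0.034], [0.548, 0.2124, 0.034], [0.4726, 0.1901, 0.034], [0.4314, 0.3324, 0.034]] centre [0.4903 0.2719 0.034 ] edges [0.1455 0.0786 0.1481] ang [-74.5, -163.5, 106.2]
bracktop [[0.4883, 0.3071, 0.072], [0.52, 0.2501, 0.072], [0.4774, 0.2367, 0.072], [0.4631, 0.2978, 0.072]] centre [0.4872 0.2729 0.072 ] edges [0.0652 0.0446 0.0627] ang [-61.0, -162.6, 103.1]
die shoe R [[0.5807, 0.1963, 0.014], [0.4566, 0.1576, 0.014]] centre [0.5187 0.1769 0.014 ] edges [0.1301] ang [-162.7]
tray [[0.61, 0.1329, 0.014], [0.6993, -0.1026, 0.014], [0.6069, -0.1384, 0.014], [0.5166, 0.0943, 0.014]] centre [ 0.6082 -0.0035  0.014 ] edges [0.2518 0.0991 0.2496] ang [-69.2, -158.8, 111.2]
scene bar ends [array([ 0.4467, -0.3687,  0.166 ]), array([ 0.5005, -0.3557,  0.166 ])]
[253.31840299 245.33070182]
{'camera_matrix': array([[364.47752954,   0.        , 318.9180258 ],
       [  0.        , 364.47752954, 233.94779875],
       [  0.        ,   0.        ,   1.        ]]), 'camera_from_world': array([[ 0.31494894, -0.94910719, -0.00164377, -0.54968588],
       [ 0.90924947,  0.30221839, -0.2862332 ,  0.03155586],
       [ 0.27216276,  0.08865425,  0.95815858, -0.39228069],
       [ 0.        ,  0.        ,  0.        ,  1.        ]])}
```

>>> {"method": "servo_tool", "body": {"targets": [[3,0,-6,2],[8,-1,-6,4],[14,-2,-6,6],[20,-3.5,-6,6.3],[26,-4.5,-6,6.3],[31,-5.4,-6,6.3],[33.2,-5.6,-6,6.3],[33.2,-5.6,-6,6.3]], "claw": 140}}

```text
time: 1.1
tool_pos: [0.4709, -0.3642, 0.2786]
ee_rot: [-3.141, 0.001, 0.212]
wrist_force: [0.4, -0.8, -0.9]
width: 0.0423
finger_force: 0.0
```

```bash
python3 - <<'E'
from h import *
o=get_obs();print(o["tool_pos"],o["ee_rot"],o["width"])
m=camera_model("wrist");im=snapshot("wrist");cv2.imwrite("pics/w1.png",im)
print(pix(m,o["tool_pos"]),[pix(m,p).round() for p in([.4973,-.357,.166],[.441,-.37,.166])])
np.save("w1.npy",m,allow_pickle=True)
E
```

```text
[ 0.47094141 -0.36419998  0.27863776] [-3.14073763e+00  1.41518568e-03  2.11692981e-01] 0.04232461060454429
[317.64269208 297.09152674] [array([316., 199.]), array([317., 269.])]
```

View pics/w1.png

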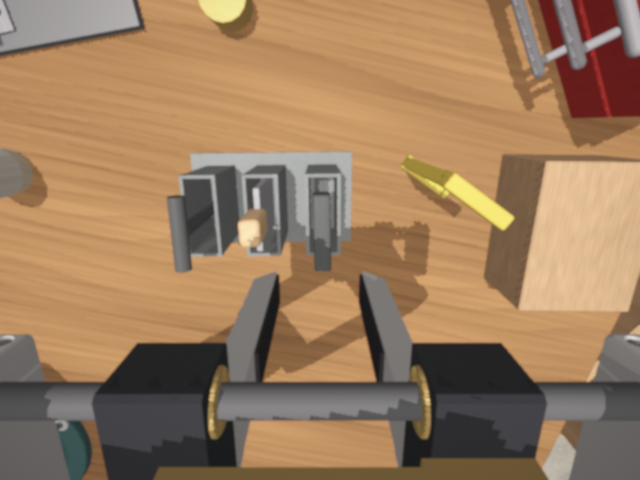

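The wrist picture shows the hook bar from (322,192) to (322,271). The scraper is at (252,228), and the tamper is on the left at (180,233).

```bash
python3 - <<'E'
from h import *
m=camera_model("wrist");im=cv2.imread("pics/w1.png");g=cv2.cvtColor(im,6)
for v in(205,230,262): print(v,g[v,305:340].tolist())
print(g[185:280,322].tolist())
a,b=onz(m,322,192,.166),onz(m,322.5,271,.166);print(a,b,np.linalg.norm(a-b),np.degrees(np.arctan2(*(a-b)[[1,0]])),(a+b)/2)
print("holder base edges +x side", [onz(m,u,v,.006).round(4) for u,v in((191,154),(351,152),(351,242))], "rim tubeR",[onz(m,u,v,.096).round(4) for u,v in((306,166),(340,166),(340,255),(306,255))])
E
```

```text
205 [178, 178, 171, 148, 111, 93, 97, 103, 110, 121, 130, 131, 132, 130, 130, 130, 131, 131, 131, 130, 128, 127, 124, 116, 106, 105, 112, 115, 106, 89, 82, 107, 149, 170, 170]
230 [139, 159, 168, 158, 128, 93, 78, 81, 94, 110, 122, 128, 129, 128, 128, 128, 129, 129, 128, 127, 127, 126, 123, 118, 106, 90, 79, 76, 76, 73, 77, 104, 143, 165, 167]
262 [111, 112, 112, 113, 113, 114, 115, 114, 108, 95, 82, 80, 81, 82, 81, 80, 82, 82, 82, 82, 82, 81, 80, 78, 77, 83, 99, 110, 114, 114, 115, 114, 114, 113, 113]
[131, 131, 131, 131, 130, 123, 103, 78, 68, 78, 100, 117, 127, 130, 131, 131, 131, 131, 131, 130, 131, 131, 131, 130, 130, 131, 130, 130, 130, 130, 129, 129, 129, 130, 129, 130, 130, 130, 129, 129, 130, 129, 129, 129, 129, 129, 128, 128, 128, 128, 128, 127, 122, 108, 93, 86, 83, 83, 83, 83, 83, 83, 83, 83, 83, 82, 83, 83, 83, 82, 82, 82, 82, 81, 82, 82, 82, 82, 82, 82, 82, 82, 82, 82, 83, 89, 101, 109, 111, 111, 110, 113, 115, 115, 115]
[ 0.502633   -0.36108618  0.166     ] [ 0.43860935 -0.37534597  0.166     ] 0.06559244699790333 12.556357818468586 [ 0.47062118 -0.36821607  0.166     ]
holder base edges +x side [array([ 0.4868, -0.2079,  0.006 ]), array([ 0.5284, -0.3917,  0.006 ]), array([ 0.4202, -0.4178,  0.006 ])] rim tubeR [array([ 0.5116, -0.3443,  0.096 ]), array([ 0.5183, -0.3757,  0.096 ]), array([ 0.4312, -0.3958,  0.096 ]), array([ 0.424, -0.362,  0.096])]
```

>>> {"method": "servo_tool", "body": {"targets": [[0,0.4,3,-0.5],[0,0.4,7,-0.5],[0,0.4,10.5,-0.5],[0,0.4,12.6,-0.5],[0,0.4,12.6,-0.5],[0,0.4,12.6,-0.5]]}}

```text
time: 1.9
tool_pos: [0.4708, -0.3698, 0.155]
ee_rot: [3.14, -0.001, 0.217]
wrist_force: [0.0, -0.3, 0.4]
width: 0.042
finger_force: 0.0
```

>>> {"method": "servo_tool", "body": {"targets": [[0,0,0,0],[0,0,0,0],[0,0,0,0],[0,0,0,0]], "claw": 255}}

```text
time: 2.4
tool_pos: [0.4715, -0.3682, 0.154]
ee_rot: [-3.141, -0.0, 0.219]
wrist_force: [0.0, 0.2, 2.6]
width: 0.0139
finger_force: 30.0
```

>>> {"method": "servo_tool", "body": {"targets": [[0,0,-1,0],[0,0,-3,0],[0,0,-6,0],[0,0,-9,0],[0,0,-12,0],[0,0,-14,0],[0,0,-14,0],[0,0,-14,0]]}}

```text
time: 3.4
tool_pos: [0.471, -0.3683, 0.2921]
ee_rot: [-3.14, 0.001, 0.219]
wrist_force: [0.2, -0.3, -2.6]
width: 0.014
finger_force: 30.0
```

```bash
python3 - <<'E'
from h import *
o=get_obs();print(o["tool_pos"],o["ee_rot"],o["width"],o["joint_positions"])
ims=[snapshot("wrist"),snapshot("scene")]
a=cv2.resize(ims[0][200:480,180:460],(400,400));b=cv2.resize(ims[1][60:260,190:390],(400,400))
cv2.imwrite("pics/c2.png",np.hstack([a,b]))
E
```

```text
[ 0.47103193 -0.36829988  0.2921152 ] [-3.13995792e+00  1.27889104e-03  2.18561466e-01] 0.014045164559318032 [-7.58326910e-01  1.95798397e-01  1.10604393e+00 -1.50583971e-04
  1.84182080e+00  5.93868833e-01]
```

View pics/c2.png

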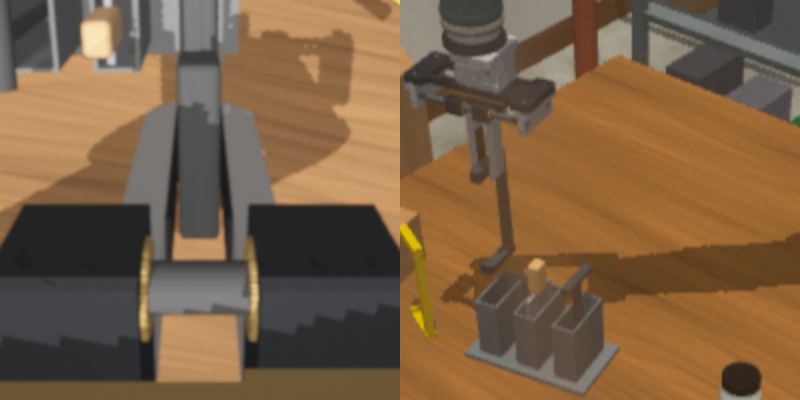

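The hook is clear and hanging straight, prong toward +x. Next I carry it high to the robot's side of the die.

>>> {"method": "servo_tool", "body": {"targets": [[0,0,-2.5,0],[0,0,-5,0],[0.3,-3,-5,0],[0.8,-7.5,-5,0],[1.4,-12.5,-5,0],[2.1,-18,-5,0],[2.8,-23.5,-5,0],[3.4,-29,-5,0]]}}

```text
time: 4.5
tool_pos: [0.4409, -0.0763, 0.3423]
ee_rot: [-3.141, 0.001, 0.218]
wrist_force: [-0.3, 0.1, -3.3]
width: 0.0136
finger_force: 30.0
```

>>> {"method": "servo_tool", "body": {"targets": [[0.6,-5.5,0,0],[1.2,-11,0,0],[1.9,-16.5,0,-1],[2.6,-22,0,-2],[3.2,-27,0,-3],[3.7,-31,0,-4],[3.9,-32.5,0,-4.2],[3.9,-32.5,0,-4.2]]}}

```text
time: 5.5
tool_pos: [0.409, 0.2478, 0.3425]
ee_rot: [3.141, 0.002, 0.293]
wrist_force: [0.1, -1.1, -3.6]
width: 0.0138
finger_force: 30.0
```

```bash
python3 - <<'E'
from h import *
o=get_obs();print(o["tool_pos"],o["ee_rot"],o["width"],o["joint_positions"])
m=camera_model("wrist");cv2.imwrite("pics/w2.png",snapshot("wrist"))
E
```

```text
[0.40897659 0.24781729 0.34253124] [3.14052971e+00 1.87848943e-03 2.92999998e-01] 0.01379543673572035 [ 4.26709971e-01 -6.29060009e-02  1.28039204e+00 -8.56530693e-04
  1.92610992e+00  1.70420813e+00]
```

View pics/w2.png

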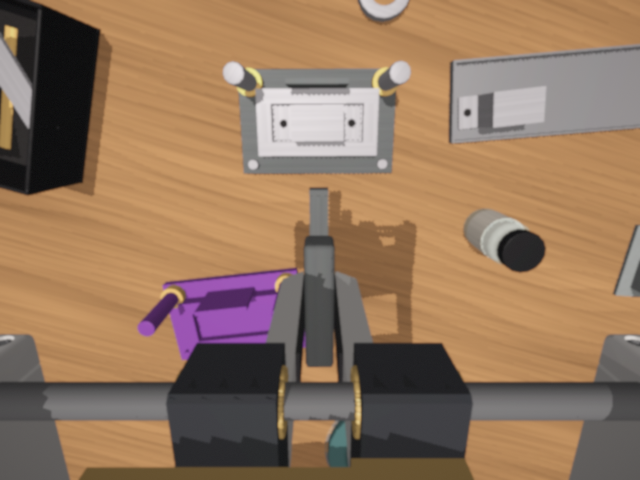

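The wrist view shows the bracket's foot holes at (283,123) and (351,123), the shoe corners at about (246,174), (391,172) and (389,69), and the hook tip at (318,188). The tray's +y corners are at (451,62) and (451,143).

```bash
python3 - <<'E'
from h import *
m=camera_model("wrist");im=cv2.imread("pics/w2.png");g=cv2.cvtColor(im,6).astype(float)
def hole(u,v,r=6):
    w=np.clip(130-g[v-r:v+r+1,u-r:u+r+1],0,None);yy,xx=np.mgrid[-r:r+1,-r:r+1];return u+(w*xx).sum()/w.sum(),v+(w*yy).sum()/w.sum()
a,b=hole(283,123,5),hole(351,123,5);print(a,b)
A,B=onz(m,*a,.026),onz(m,*b,.026);d=A-B;yaw=np.arctan2(d[1],d[0])-np.pi/2;c=(A+B)/2
print("bracket",c,"holes apart",np.linalg.norm(d),"yaw",yaw)
for q in([(246,174),(391,172),(389,69)],):
    print("shoe",[onz(m,*p,.014).round(4) for p in q])
o=get_obs();T=o["tool_pos"];e=o["ee_rot"][2]
ex=np.array([np.cos(yaw),np.sin(yaw)]);ey=np.array([-ex[1],ex[0]])
r=T[:2]-c[:2];print("TCP in bracket frame",r@ex,r@ey,"turn",np.degrees(yaw-e))
print("tip", onz(m,318.5,188,.208), "exp",T[:2]+.032*np.array([np.cos(e),np.sin(e)]))
print("bar ends",onz(m,318.5,236,.354),onz(m,319.5,365,.354))
print("tray corners",[onz(m,*p,.014).round(4) for p in((451,62),(451,143))])
E
```

```text
(np.float64(283.12609970674487), np.float64(123.20381231671554)) (np.float64(351.1850627891606), np.float64(122.58426966292134))
bracket [0.48983303 0.27255461 0.026     ] holes apart 0.08615717882461608 yaw 0.30083271405475
shoe [array([0.399 , 0.3456, 0.014 ]), array([0.4579, 0.1591, 0.014 ]), array([0.5773, 0.2052, 0.014 ])]
TCP in bracket frame -0.08455002804448991 -0.000460008072264292 turn 0.5338302197769106
tip [0.44015443 0.25593663 0.208     ] exp [0.43986635 0.2562587 ]
bar ends [0.44312926 0.25689823 0.354     ] [0.37923364 0.23718894 0.354     ]
tray corners [array([0.607 , 0.1343, 0.014 ]), array([0.5164, 0.0964, 0.014 ])]
```

>>> {"method": "servo_tool", "body": {"targets": [[0,0,3,-0.5],[0,0,7,-0.5],[0,0,11,-0.5],[0,0,14,-0.5],[0,0,15,-0.5],[0,0,15,-0.5],[0,0,15,-0.5]]}}

```text
time: 6.42
tool_pos: [0.4103, 0.2477, 0.1954]
ee_rot: [-3.141, -0.003, 0.3]
wrist_force: [-0.1, 0.4, -2.6]
width: 0.0134
finger_force: 30.0
```

>>> {"method": "servo_tool", "body": {"targets": [[1,0,0,0],[2.5,0,0,0],[4,0,0,0],[5.5,0,0,0],[6.8,0,0,0],[7.8,0,0,0],[8.2,0,0,0],[8.2,0,0,0]]}}

```text
time: 7.42
tool_pos: [0.4876, 0.2719, 0.1933]
ee_rot: [3.141, 0.001, 0.301]
wrist_force: [-1.0, -1.4, -2.6]
width: 0.0139
finger_force: 30.0
```

```bash
python3 - <<'E'
from h import *
o=get_obs();T=o["tool_pos"];e=o["ee_rot"][2];print(T,o["ee_rot"],o["wrist_force"])
c=np.array([.48983,.27255]);y=.3;r=T[:2]-c;print(r@[np.cos(y),np.sin(y)],r@[-np.sin(y),np.cos(y)])
s=snapshot("scene");w=snapshot("wrist")
cv2.imwrite("pics/c3.png",np.hstack([cv2.resize(s[240:400,360:520],(400,400),interpolation=2),cv2.resize(w[130:330,220:420],(400,400))]))
E
```

```text
[0.48756354 0.27193447 0.1933309 ] [3.14146864e+00 5.11381952e-04 3.00542232e-01] [-0.99754272 -1.36423344 -2.56016924]
-0.002347129587764734 8.174862173970684e-05
```

View pics/c3.png

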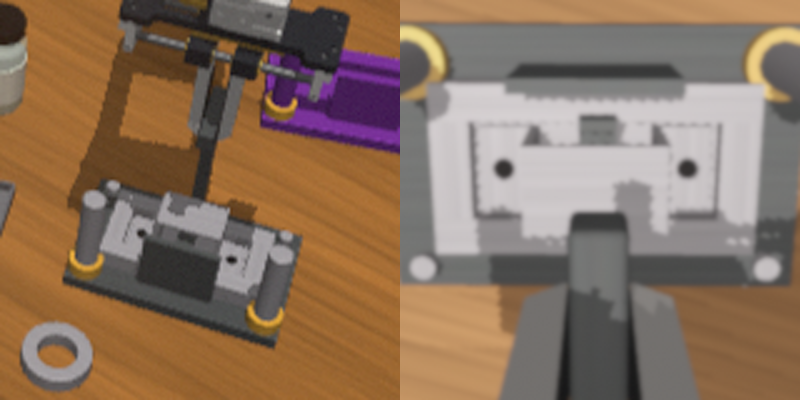

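The prong runs under the arch, centred, with its tip showing beyond the plate at crop (600,128). Next is a gentle lift.

>>> {"method": "servo_tool", "body": {"targets": [[0,0,-0.6,0],[0,0,-1.1,0],[0,0,-1.4,0],[0,0,-1.7,0],[0,0,-2.1,0],[0,0,-2.7,0],[0,0,-3.5,0],[0,0,-3.5,0]]}}

```text
time: 8.52
tool_pos: [0.4881, 0.2722, 0.2298]
ee_rot: [-3.141, -0.003, 0.301]
wrist_force: [0.1, -0.2, -4.6]
width: 0.0139
finger_force: 30.0
```

>>> {"method": "servo_tool", "body": {"targets": [[0,0,-1,0],[0,0,-2.5,0],[0,0,-4.5,0],[0,0,-7,0],[0,0,-9.5,0],[0,0,-11.5,0],[0,0,-12.5,0],[0,0,-12.5,0]]}}

```text
time: 9.52
tool_pos: [0.4878, 0.2721, 0.3547]
ee_rot: [-3.141, -0.002, 0.301]
wrist_force: [-0.4, 0.0, -5.4]
width: 0.0138
finger_force: 30.0
```

```bash
python3 - <<'E'
from h import *
o=get_obs();T=o["tool_pos"];print(T,o["ee_rot"],o["wrist_force"],o["wrist_torque"])
s=snapshot("scene");w=snapshot("wrist")
cv2.imwrite("pics/w3.png",w)
cv2.imwrite("pics/c4.png",np.hstack([cv2.resize(s[180:380,350:550],(400,400),interpolation=2),cv2.resize(w[100:400,170:470],(400,400))]))
# tray frame from top+wrist measurements
yaw=np.radians(21.3)
E
```

```text
[0.48781278 0.27210835 0.35467854] [-3.14141832e+00 -2.29633964e-03  3.00613956e-01] [-0.38619757  0.02041625 -5.43701912] [ 0.00283265  0.07237785 -0.0139043 ]
```

View pics/c4.png

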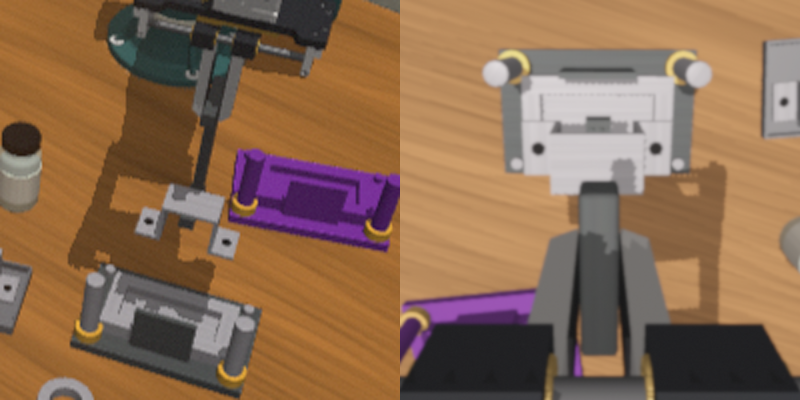

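>>> {"method": "servo_tool", "body": {"targets": [[0,0.5,0,0],[0.1,1.5,0,0],[0.3,3,0,0],[0.5,5.2,0,0],[0.8,7.8,0,-0.5],[1,10.5,0,-1],[1.3,13.2,0,-1.5],[1.5,15.9,0,-2]]}}

```text
time: 10.62
tool_pos: [0.5495, 0.1225, 0.3533]
ee_rot: [3.141, 0.0, 0.335]
wrist_force: [0.3, 0.1, -4.3]
width: 0.0144
finger_force: 30.0
```

>>> {"method": "servo_tool", "body": {"targets": [[0.4,2.7,0,-0.5],[0.8,5.4,0,-1],[1.2,8.1,0,-1.5],[1.6,10.8,0,-1.8],[2.0,13.5,0,-1.8],[2.4,16,0,-1.8],[2.6,18,0,-1.8],[2.7,19.2,0,-1.8]]}}

```text
time: 11.62
tool_pos: [0.638, -0.0492, 0.3531]
ee_rot: [-3.141, 0.001, 0.366]
wrist_force: [1.3, 1.0, -4.6]
width: 0.0136
finger_force: 30.0
```

>>> {"method": "servo_tool", "body": {"targets": [[0.1,0.6,0,0],[0.1,0.8,0,0],[0.1,0.8,0,0]]}}

```text
time: 12.0
tool_pos: [0.6413, -0.0544, 0.3537]
ee_rot: [-3.141, -0.0, 0.368]
wrist_force: [0.1, 0.2, -4.4]
width: 0.0138
finger_force: 30.0
```

```bash
python3 - <<'E'
from h import *
o=get_obs();T=o["tool_pos"];print(T,o["ee_rot"],o["wrist_force"],o["wrist_torque"])
w=snapshot("wrist");cv2.imwrite("pics/w4.png",w)
m=camera_model("wrist")
e=np.radians(21);c=np.array([.6084,-.005]);R=np.array([[np.cos(e),-np.sin(e)],[np.sin(e),np.cos(e)]])
print("tray corners pred px",[pix(m,[*(c+R@[x,y]),.014]).round(1).tolist() for x,y in((.05,.128),(.05,-.128),(-.05,-.128),(-.05,.128))])
E
```

```text
[ 0.64133673 -0.05436073  0.35371118] [-3.14149652e+00 -2.22315211e-04  3.67801456e-01] [ 0.10781389  0.15458158 -4.40047606] [-0.02030699  0.00773665  0.02249165]
tray corners pred px [[182.4, 159.5], [370.1, 159.9], [367.1, 230.3], [189.7, 230.0]]
```

View pics/w4.png

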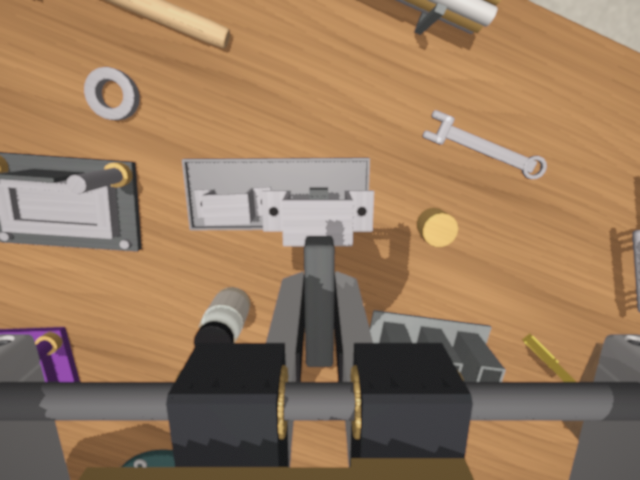

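The predicted tray corners match the picture to about 1 px. The bracket hangs level, with its holes at (273,211) and (362,211). I'll work out the shift to the free half.

```bash
python3 - <<'E'
from h import *
o=get_obs();T=o["tool_pos"];t=o["ee_rot"][2];m=camera_model("wrist")
A,B=onz(m,273.5,211,.1717),onz(m,362,211,.1717);b=((A+B)/2)[:2];d=A-B
print(b,np.linalg.norm(d),"yaw",np.degrees(np.arctan2(d[1],d[0]))-90,"b-T tool",(b-T[:2])@[np.cos(t),np.sin(t)],(b-T[:2])@[np.sin(t),-np.cos(t)])
e=np.radians(21);c=np.array([.6084,-.005]);R=np.array([[np.cos(e),-np.sin(e)],[np.sin(e),np.cos(e)]])
g=c+R@[0,-.064]-b;print("tray frame now",R.T@(b-c),"move tool x,y",g@[np.cos(t),np.sin(t)],g@[np.sin(t),-np.cos(t)])
E
```

```text
[ 0.64282107 -0.05297409] 0.08646593066599444 yaw 21.111432422744784 b-T tool 0.0018799541236053103 -0.000643346404715717
tray frame now [ 0.01494246 -0.05712308] move tool x,y -0.014952047883357153 0.006856045393778544
```

>>> {"method": "servo_tool", "body": {"targets": [[-0.5,0.3,1.5,0],[-1,0.5,4,0],[-1.4,0.7,7,0],[-1.5,0.7,10,0],[-1.5,0.7,13,0],[-1.5,0.7,14.8,0],[-1.5,0.7,15.5,0],[-1.5,0.7,15.5,0]]}}

```text
time: 13.05
tool_pos: [0.6301, -0.0667, 0.1989]
ee_rot: [3.141, -0.0, 0.367]
wrist_force: [0.4, 0.3, -4.5]
width: 0.0138
finger_force: 30.0
```

>>> {"method": "servo_tool", "body": {"targets": [[0,0,0.2,0],[0,0,0.4,0],[0,0,0.6,0],[0,0,0.8,0],[0,0,1,0],[0,0,1.2,0],[0,0,1.4,0],[0,0,1.4,0]]}}

```text
time: 14.05
tool_pos: [0.63, -0.0669, 0.1845]
ee_rot: [3.141, -0.0, 0.367]
wrist_force: [0.3, 0.1, -2.6]
width: 0.0138
finger_force: 30.0
```

>>> {"method": "servo_tool", "body": {"targets": [[0,0,0.4,0],[0,0,0.8,0],[0,0,1.2,0],[0,0,1.2,0],[0,0,1.2,0]]}}

```text
time: 14.68
tool_pos: [0.63, -0.0669, 0.1725]
ee_rot: [3.141, -0.0, 0.367]
wrist_force: [0.9, -0.1, -2.9]
width: 0.0134
finger_force: 30.0
```

```bash
python3 - <<'E'
from h import *
o=get_obs();T=o["tool_pos"];print(T,o["ee_rot"],o["wrist_force"],o["wrist_torque"])
s=snapshot("scene");w=snapshot("wrist")
cv2.imwrite("pics/c5.png",np.hstack([cv2.resize(s[220:380,230:390],(400,400),interpolation=2),cv2.resize(w[100:300,200:400],(400,400))]))
E
```

```text
[ 0.62998454 -0.06689961  0.17249737] [ 3.14149301e+00 -2.24997011e-05  3.66906843e-01] [ 0.92718425 -0.11232069 -2.90827417] [ 0.01320971 -0.05000866 -0.00784907]
```

View pics/c5.png

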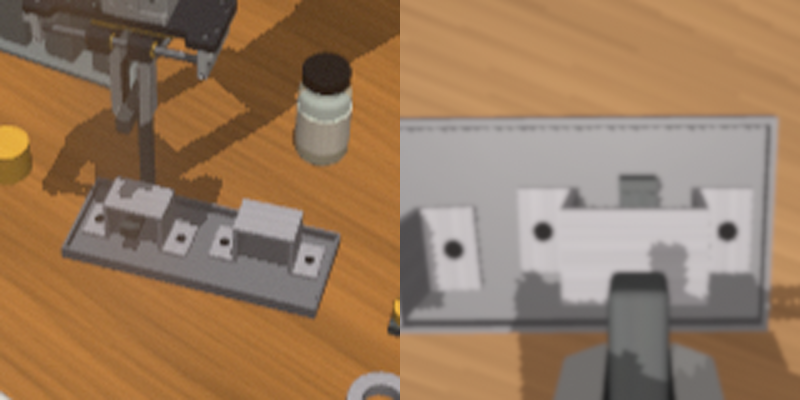

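The bracket stands squarely in the free half, and the hook now hangs clear of the plate. I'll slide it out and raise it.

>>> {"method": "servo_tool", "body": {"targets": [[-1,0,0,0],[-2.5,0,0,0],[-4,0,0,0],[-5.5,0,0,0],[-7,0,0,0],[-8,0,0,0],[-8.5,0,0,0],[-8.5,0,0,0]]}}

```text
time: 15.78
tool_pos: [0.5506, -0.0975, 0.1726]
ee_rot: [3.141, -0.0, 0.367]
wrist_force: [1.3, 0.2, -2.3]
width: 0.0137
finger_force: 30.0
```

>>> {"method": "servo_tool", "body": {"targets": [[0,0,-3,0],[0,0,-7,0],[0,0,-11.5,0],[0,0,-15,0],[0,0,-17,0],[0,0,-17,0]]}}

```text
time: 16.52
tool_pos: [0.5517, -0.0974, 0.3446]
ee_rot: [3.139, -0.004, 0.367]
wrist_force: [-0.7, 0.2, -1.7]
width: 0.0138
finger_force: 30.0
```

```bash
python3 - <<'E'
from h import *
o=get_obs();T=o["tool_pos"];t=o["ee_rot"][2];print(T,t)
g=np.array([.471,-.3683])-T[:2];print(g@[np.cos(t),np.sin(t)],g@[np.sin(t),-np.cos(t)],"turn tool deg",np.degrees(t-.2186))
E
```

```text
[ 0.55168635 -0.09736387  0.34460429] 0.36746226263797244
-0.17263322566282144 0.2238625564951558 turn tool deg 8.529179377923821
```

>>> {"method": "servo_tool", "body": {"targets": [[-2,2,0,0],[-5,6,0,2],[-8,10,0,4],[-11,14,0,6],[-14,18,0,8.5],[-16.3,21,0,8.5],[-17.2,22.4,0,8.5],[-17.2,22.4,0,8.5]]}}

```text
time: 17.52
tool_pos: [0.4704, -0.3684, 0.3409]
ee_rot: [-3.139, 0.001, 0.218]
wrist_force: [0.8, -0.7, -1.9]
width: 0.0139
finger_force: 30.0
```

>>> {"method": "servo_tool", "body": {"targets": [[0,0,0,0],[0,0,0,0]]}}

```text
time: 17.77
tool_pos: [0.4711, -0.3668, 0.3429]
ee_rot: [3.141, -0.001, 0.221]
wrist_force: [-0.0, -0.5, -2.5]
width: 0.0139
finger_force: 30.0
```

```bash
python3 - <<'E'
from h import *
o=get_obs();T=o["tool_pos"];print(T,o["ee_rot"])
w=snapshot("wrist");cv2.imwrite("pics/w5.png",w[100:400,120:520]);m=camera_model("wrist")
e=np.radians(12.7);R=np.array([[np.cos(e),-np.sin(e)],[np.sin(e),np.cos(e)]])
print([pix(m,[.471-0*0,-.3683,z]).round(1) for z in(.196,.096)])
E
```

```text
[ 0.47111282 -0.36678613  0.34291644] [ 3.14126383e+00 -6.22034222e-04  2.20753326e-01]
[array([319.6, 222.5]), array([319.3, 200.3])]
```

View pics/w5.png

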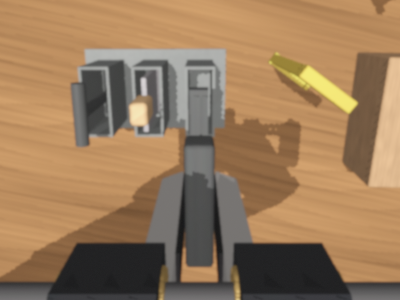

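The prong lines up over the empty -y tube (crop column ~200). I'll lower it, shifting 2 mm to centre.

>>> {"method": "servo_tool", "body": {"targets": [[0,0.2,2,0],[0,0.2,5,0],[0,0.2,8,0],[0,0.2,9.5,0],[0,0.2,11,0],[0,0.2,13.5,0],[0,0.2,16,0],[0,0.2,17.5,0]]}}

```text
time: 18.82
tool_pos: [0.4709, -0.3699, 0.1667]
ee_rot: [-3.141, 0.0, 0.219]
wrist_force: [-0.4, 0.0, -2.3]
width: 0.0135
finger_force: 30.0
```

>>> {"method": "servo_tool", "body": {"targets": [[0,0,0.4,0],[0,0,0.8,0],[0,0,1.1,0],[0,0,1.3,0],[0,0,1.3,0],[0,0,1.3,0]]}}

```text
time: 19.58
tool_pos: [0.4709, -0.3702, 0.1547]
ee_rot: [3.141, -0.0, 0.219]
wrist_force: [-0.3, 0.0, -1.3]
width: 0.0137
finger_force: 30.0
```

Partial floor contact, so the foot is down. I'll release to about 40 mm and rise.

>>> {"method": "servo_tool", "body": {"targets": [[0,0,0,0],[0,0,0,0],[0,0,0,0],[0,0,0,0]], "claw": 145}}

```text
time: 20.08
tool_pos: [0.471, -0.3702, 0.1548]
ee_rot: [3.141, -0.0, 0.219]
wrist_force: [-0.6, -0.3, 0.4]
width: 0.0404
finger_force: 0.0
```

>>> {"method": "servo_tool", "body": {"targets": [[0,0,-1,0],[0,0,-3,0],[0,0,-6,0],[0,0,-10,0],[0,0,-14,0],[0,0,-16,0],[0,0,-16,0],[0,0,-16,0]]}}

```text
time: 21.08
tool_pos: [0.4707, -0.3699, 0.3135]
ee_rot: [-3.14, 0.001, 0.219]
wrist_force: [0.0, 0.2, 0.4]
width: 0.0404
finger_force: 0.0
```

```bash
python3 - <<'E'
from h import *
o=get_obs();print(o["tool_pos"],o["width"],o["wrist_force"])
s=snapshot("scene");t=snapshot("top")
cv2.imwrite("pics/c6.png",np.hstack([cv2.resize(s[170:370,200:400],(400,400),interpolation=2),cv2.resize(t[140:300,230:480],(400,256),interpolation=2)[:256] if 0 else cv2.copyMakeBorder(cv2.resize(t[140:300,230:480],(400,256),interpolation=2),0,144,0,0,0)]))
E
```

```text
[ 0.47066206 -0.36992865  0.31348198] 0.04042349981127779 [0.00459822 0.18006395 0.37418822]
```

View pics/c6.png

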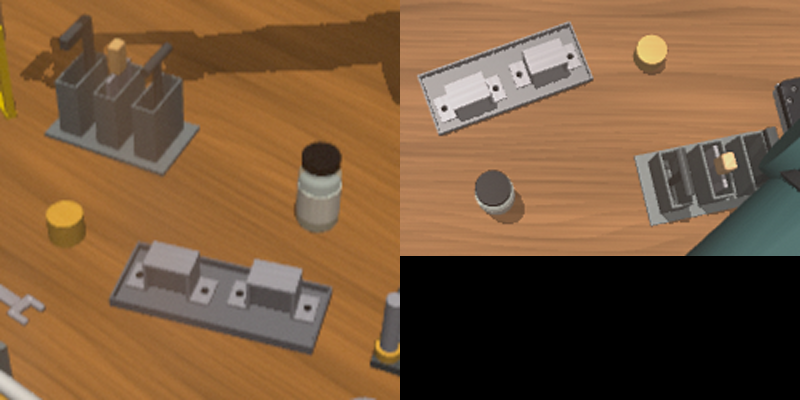

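The hook stands upright in its tube, and the bracket is square in the free half of the tray. The gripper is clear, so I'm handing in the job.

```bash
python3 -c "
from bench import *
print(close_job())"
```

```text
the job is handed in; nothing more can be done
None
```

I handed the job in at about 21 s of the 72 s limit: the final pictures show the bracket standing square in the free half of the tray, the hook upright in its own tube, and nothing else visibly moved; the judge's verdict was not shown.

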